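Offer up the birdhouse roof for gluing

TASK

Take the loose stick off the open top of the wooden birdhouse and put it in the offcut tray. Then pick up the gable roof, carry it over the things standing on the bench, and hold it above the house just as it will sit - ridge over the two gable peaks, square to the house, level, the same overhang all round - but a finger's width (about 15 mm) above it, so that I can run the glue along the edges underneath. Finish while still holding the roof there; never let it touch the house, and do not shift the house or disturb the glue bottle or the brush jar.

Things in the scene. Friction and masses are not known exactly. Their poses are not given: they have to be found in the camera images.
- house: Birdhouse without roof: pale wood, 12 mm boards, 140 (x) by 110 (y), loose, 0.5-0.8 kg. Origin: centre of underside, z up; x along the ridge, front with round 32 mm hole faces -x. Side walls: flat tops at z 130, outer faces y +-55. End boards (x +-58 to +-70) rise as 30 degree gables from z 130 at the sides to peaks at z 161.8. Open inside, 116 (x) by 86 (y), floor at z 12
- house_peak (a point): Middle point between the two gable peaks of the house: on the house's axis at height 161.8 above its underside. The seated roof would have roof_peak exactly here
- roof: Gable roof, darker wood, 0.18-0.31 kg, standing on its two eaves on the bench. 190 long along x (the ridge); eaves at y +-78 to +-82; two 9 mm boards at 30 degrees. A ridge batten 20 wide (y), full length, stands on top: top face z 77, sides free down to z 50; screw eyes 20 high on it near its ends (x +-80). Origin: centre, level of the eaves' lowest edge (on the bench). Same either way round
- roof_peak (a point): Point of the roof's underside in the inner angle of the two boards, at mid length: at x = y = 0, z = 45 of the roof
- roof_grip (a point): Centre of the ridge batten at mid length, z = 72 of the roof (5 mm below the batten's top): where to grip it, across y, from above. Fingertips reaching 19 mm lower clear the boards by 3 mm
- stick: Loose wooden stick 18 (x) by 140 (y) by 12 (z), 25 g, lying across the side wall tops of the house between its gables, along the house's y, its ends some 10 to 20 mm over the walls. Origin: centre of its underside, at the height of the wall tops. At least 38 mm is clear between its sides and the gable boards
- tray: Low open plywood offcut tray fixed on the bench, 130 (x) by 190 (y) by 40 high, walls and floor 6. Origin: centre of its underside. Two small offcuts, at most 21 above the bench, lie fixed along its +x side (x = +34 to +56); the rest of the floor (x = -59 to +30, y = +-89) is empty
- glue: Glue bottle, white with an orange nozzle cap, 62 across, 172 tall; origin: centre of its underside. Leave alone
- brushes: Glass jar with three paint brushes, 72 across (brush tips reach 40 from the axis), 190 tall; origin: centre of its underside. Leave alone
Mind the look-alikes: they are no part of the job. Several things have the shape of the stick; the one meant has the colours described above. What is meant by the tray is not purple, and is the larger of those in its own colour.

How it is judged:
By the outcome, as a careful person would: the job done as asked, in the order asked, and still so for the second after the job is handed in, while the arm keeps its last pose, push and grip.
It also fails if it takes over 64 s, if anything falls off the work surface, if the arm or the gripper's body presses on something with over 40 N, if the wrist force passes 120 N, or if a joint passes its speed limit or range.

ROBOT

A 6-joint arm with a two-finger parallel gripper is mounted at the origin on the work surface. World frame = base frame: x ahead of the robot, y to its left, z up, the work surface at z = 0. Lengths are in m, angles in degrees, forces in N, time in s.
With the tool pointing down it reaches from about 0.4 to 0.825 m from the base axis. Payload 7 kg.
Tool frame: the origin (TCP) lies at the very end of the fingers, on their centre line; the grasp point (between the pads) lies 19 mm behind it (r.grip_depth is the distance from the TCP to the grasp point, in m); z points along the fingers, y is the line along which they close (so a half turn about z gives the same grasp; the last joint's range is limited). The gripper opens to 88 mm and grips with 3 to 60 N. Pads are 19 mm wide; open, the fingers measure 130 mm over their backs; the gripper's body (78 mm by 193 mm) begins 47 mm behind the grasp point.
Start: joints at [-47.378, 20.546, 0.682, 0, -70.136, -16.507], TCP at [0.297, -0.606, 0.227] pointing down, gripper open.
Joint ranges: [-176.03, 176.03], [-82.01, 121.73], [-58.28, 71.71], [-173.87, 95.51], [-174.79, -0.11], [-173.66, 173.66]. Speed limits (degrees/s): [136.94, 136.94, 172.46, 180, 180, 180].

INTERFACE

Orientations are given as [roll, pitch, yaw] about the fixed x, y, z axes, in that order (R = Rz(yaw) Ry(pitch) Rx(roll)).
In Python, from plant import r gives the robot as it stands.
- The arm moves only by the tool play_rows, never from a script. Its argument "rows" is a list that holds one entry, the list of rows, each a list of 5 numbers: the closure, from 0 (fully open) to 1 (shut), then the shift along the tool's x, y, z each as a share of 0.5 m, from -1 to 1, then the turn about the tool's z as a share of 1.5 rad, from -1 to 1. A call has exactly 8 rows; each row is the pose to reach, as a shift and turn from the pose commanded when the call began, along the tool's axes at that moment; what a row does not reach only later rows make up. A row lasts 1/12 s, in which the tool goes at most 41.7 mm and 7.16 degrees, less where a joint would pass 70% of its speed; a pose out of reach is approached as far as the arm can. A call with a number of a shift or a turn outside -1 to 1 is refused whole. A call with a gripper value outside its range is refused whole. The fingers move at their own pace and stop on an object; "squeeze" is the grip in N (left out, the last holds). Time passes only in rows, so rows that repeat a pose let the fingers close, or fill a call up. It gives the time, the measured TCP pose, the force, the opening and the grip force at its end, in the units of the state.
- r.get_state(): the state, without advancing time (a new reading comes with each control period).
- r.capture(name): name is "scene" or "side" or "wrist"; returns the picture (420x560x3 uint8, red, green, blue); there is no depth.
- r.camera_info(name): a dict with "fovy" (degrees; the focal length in pixels is half the picture's height over the tangent of half this angle, whatever the lens; pixels are square), "cx", "cy" (the principal point, pixels), "k1" (the pictures are not rectified: a ray, as slopes to the right and down, at radius r is drawn at 1 + k1 r^2 times it, then the intrinsics apply), "pose" (4x4, takes a point from camera to world coordinates). Camera axes: x right, y down, z forward; pixel columns grow to the right and rows downward; lengths in m; the calibration is good to about 2 mm. A picture is of the moment at which its call begins: read the wrist's pose just before it. camera_info takes no time and is no camera call; for the wrist camera it gives the pose at the moment of the call.
- r.close_job(): hands the job in; it is judged then, once.
The state is a dict: "time_s": time; "joints": joint angles; "qd": joint speeds; "joint_torque": joint torques, N m; "tcp_pos": TCP position; "eef_rot": TCP orientation; "contact_force": force on the tool from outside, world axes, zero at the start; "moment": the same for the moment, N m; "gripper_width": finger opening in m; "gripper_force": force on a finger pad.
Only numpy, scipy, OpenCV 4.12 (cv2) and the standard library are available. Lean on these libraries where they do the work, as an engineer would, in place of code of your own. Each camera call takes 0.05 s, during which the arm holds its last target. There are 200 camera calls.

## Working session

There is one attempt and no reset: what is moved stays moved. The work goes in short steps, Python scripts to look and compute and a tool call to move; the robot and the scene stay as the last step left them, time stands still between calls to the robot, and variables do not carry over. Pictures are saved under pics/ and viewed, at most 10 in all, crops included, and the job is handed in when it is done.

Besides the shell and the picture viewer there is one more tool, called after "Request:" by a JSON object that holds its "method" and its "body". play_rows: Moves the arm, as the interface text tells. Its arguments: {"type":"object","properties":{"rows":{"type":"array","items":{"type":"array","items":{"type":"array","items":{"type":"number"}}}},"squeeze":{"type":"number"}},"required":["rows"]}

```bash
mkdir -p pics; ls; python3 - <<'E'
from plant import r
import cv2,numpy as np
for n in ("scene","side"):
    im=r.capture(n); cv2.imwrite(f"pics/{n}0.png",im[:,:,::-1])
    c=r.camera_info(n); print(n,c['fovy'],c['cx'],c['cy'],c['k1'],np.round(c['pose'],3).tolist())
print(r.get_state())
E
```

```text
pics
scene 56.87109537465517 275.39481406683547 204.45786251875347 -0.04155091008150036 [[0.626, 0.623, -0.47, 0.938], [0.78, -0.492, 0.386, -0.306], [0.009, -0.608, -0.794, 0.89], [0.0, 0.0, 0.0, 1.0]]
side 51.39089397703358 286.343787318834 209.58550390042367 -0.13024663572137593 [[-0.933, -0.232, 0.277, 0.168], [-0.361, 0.592, -0.721, 0.916], [0.003, -0.772, -0.636, 0.851], [0.0, 0.0, 0.0, 1.0]]
{'time_s': 0.1, 'joints': array([-4.73792026e+01,  2.05865595e+01,  6.40066183e-01, -1.67697218e-02,
       -7.01357355e+01, -1.65076700e+01]), 'qd': array([ 0.05734164, -0.08320288,  0.2492233 , -0.03000206,  0.02814332,
       -0.02140074]), 'joint_torque': array([-1.94712506e-03, -5.84162593e+01,  2.93751472e+01,  7.01549113e+00,
        1.01362600e-02, -6.80524795e-05]), 'tcp_pos': array([ 0.29689176, -0.60572738,  0.22573605]), 'eef_rot': array([ 1.79916681e+02, -8.25103440e-03, -1.53892576e+02]), 'contact_force': array([-0.32479018,  0.38549744,  0.37554701]), 'moment': array([-0.02572357,  0.03394613, -0.03574769]), 'gripper_force': 0.0, 'gripper_width': 0.08781248938779271}
```

View pics/scene0.png

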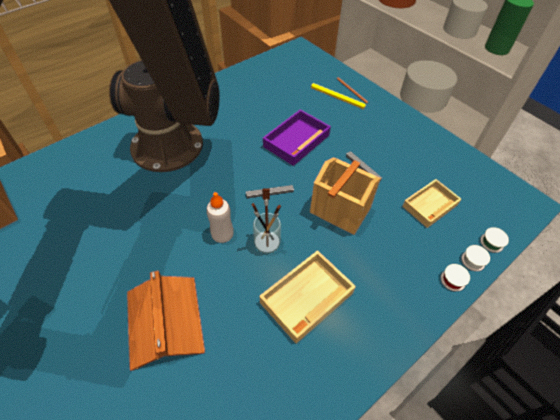

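View pics/side0.png

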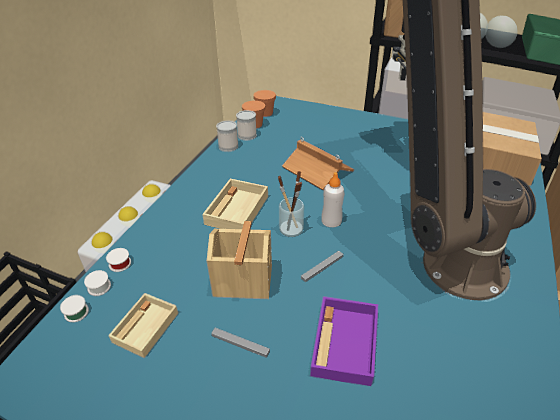

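The scene view shows the house at (345,195) with an orange-brown stick on top at (346,178). It also shows the large pale tray at (307,296), the roof at (165,320), the glue at (219,218) and the jar at (266,235).

Stick candidates in the scene view:
- the brown stick on the house (346,178), which matches the description
- grey sticks at (270,191) and (363,165)
- the yellow (338,95) and red-brown (352,90) sticks at the back

Tray candidates are the large pale one (307,296), the small pale one (432,202) and the purple one (297,137). I choose the brown stick on the house and the large pale tray, and will check both in a close crop.

```bash
cat > h.py <<'E'
import numpy as np,cv2
from plant import r
def cam(n):
    c=r.camera_info(n); f=210/np.tan(np.radians(c['fovy']/2)); return c,f,np.array(c['pose'])
def ray(n,u,v,C=None):
    c,f,T=C or cam(n); d=np.array([(u-c['cx'])/f,(v-c['cy'])/f]); s=d.copy()
    for _ in range(20): s=d/(1+c['k1']*(s@s))
    return T[:3,3],T[:3,:3]@np.array([s[0],s[1],1])
def plane(n,u,v,z,C=None):
    o,d=ray(n,u,v,C); return o+d*(z-o[2])/d[2]
def proj(n,P,C=None):
    c,f,T=C or cam(n); p=T[:3,:3].T@(np.array(P)-T[:3,3]); s=p[:2]/p[2]; s=s*(1+c['k1']*(s@s)); return s*f+[c['cx'],c['cy']]
def tri(rays):
    A=np.zeros((3,3));b=np.zeros(3)
    for o,d in rays:
        d=d/np.linalg.norm(d);M=np.eye(3)-np.outer(d,d);A+=M;b+=M@o
    p=np.linalg.solve(A,b); return p,[np.linalg.norm(np.cross(p-o,d/np.linalg.norm(d))) for o,d in rays]
E
python3 - <<'E'
import cv2,numpy as np
s=cv2.imread('pics/scene0.png');d=cv2.imread('pics/side0.png')
def crop(im,x,y,w=100,h=75): return cv2.resize(im[y:y+h,x:x+w],(400,300),interpolation=cv2.INTER_CUBIC)
a=np.vstack([np.hstack([crop(s,295,150),crop(d,190,222)]),np.hstack([crop(s,110,262,140,105),crop(d,270,130)])])
cv2.imwrite('pics/crop0.png',a)
E
```

```text
(no output)
```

View pics/crop0.png

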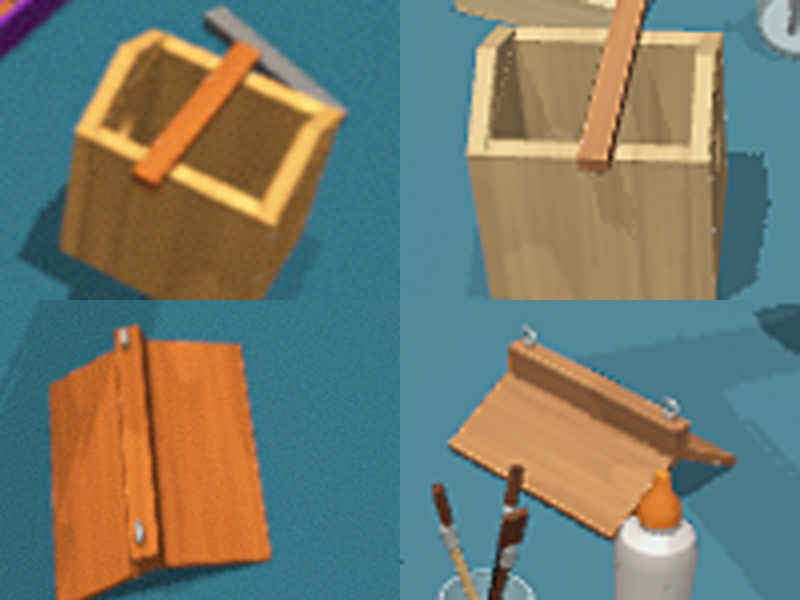

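The crop confirms the brown stick lying across the open house top. The house corners, batten ends and screw eyes are clear in both views.

```bash
python3 - <<'E'
from h import *
np.set_printoptions(precision=4,suppress=True)
S=lambda x,y:(295+x/4,150+y/4); D=lambda x,y:(190+x/4,222+y/4)
print('wall corners z.13')
hs=[plane('scene',*S(*p),.13) for p in [(78,133),(275,223),(345,112),(155,32)]]
for p in hs: print(p[:2])
print('lens',[round(np.linalg.norm(hs[i]-hs[(i+1)%4]),4) for i in range(4)], 'c',np.mean(hs,0))
hd=[plane('side',*D(*p),.13) for p in [(70,157),(308,162)]]
print('side',hd, np.linalg.norm(hd[0]-hd[1]))
print('peaks',plane('scene',*S(125,43),.1618),plane('scene',*S(316,107),.1618))
print('stick ends top z.142',[plane('scene',*S(*p),.142)[:2] for p in [(132,172),(160,180),(232,42),(259,50)]])
print('stick side near',[plane('side',*D(*p),.142)[:2] for p in [(180,160),(207,162)]])
R=lambda x,y:(110+x*.35,262+y*.35); Q=lambda x,y:(270+x/4,130+y/4)
b=[plane('scene',*R(*p),.077) for p in [(116,30),(141,26),(134,261),(158,254)]]
print('batten',[x[:2] for x in b],np.mean(b,0))
print('batten side', [plane('side',*Q(*p),.077)[:2] for p in [(110,45),(125,40),(278,132),(290,122)]])
e=[plane('scene',*R(*p),.004) for p in [(58,302),(50,82),(243,43),(271,258)]]
print('eaves',[x[:2] for x in e],np.mean(e,0),[np.linalg.norm(e[i]-e[(i+1)%4]) for i in range(4)])
print('tray',[plane('scene',u,v,.04)[:2] for u,v in [(260,294),(317,253),(355,288),(296,338)]])
print('glue',plane('scene',221,240,0),plane('side',333,224,0),'top',plane('scene',216,195,.172),plane('side',336,178,.172))
print('jar',plane('scene',267,248,0),plane('side',291,232,0))
E
```

```text
wall corners z.13
[0.4965 0.1866]
[0.6265 0.2333]
[0.5917 0.3369]
[0.4619 0.2891]
lens [np.float64(0.1381), np.float64(0.1093), np.float64(0.1383), np.float64(0.1082)] c [0.5442 0.2615 0.13  ]
side [array([0.5823, 0.3373, 0.13  ]), array([0.4544, 0.2908, 0.13  ])] 0.1360930713928726
peaks [0.4769 0.2419 0.1618] [0.592  0.2986 0.1618]
stick ends top z.142 [array([0.5481, 0.1838]), array([0.5636, 0.193 ]), array([0.508 , 0.3139]), array([0.5243, 0.3229])]
stick side near [array([0.5168, 0.3261]), array([0.5021, 0.3219])]
batten [array([ 0.432 , -0.2634]), array([ 0.4414, -0.2456]), array([ 0.6059, -0.3414]), array([ 0.6122, -0.3254])] [ 0.5229 -0.294   0.077 ]
batten side [array([ 0.6031, -0.3221]), array([ 0.5939, -0.3349]), array([ 0.4306, -0.2438]), array([ 0.4255, -0.2616])]
eaves [array([ 0.5677, -0.4059]), array([ 0.3961, -0.3285]), array([ 0.4675, -0.1774]), array([ 0.6404, -0.2589])] [ 0.5179 -0.2927  0.004 ] [np.float64(0.18825202334543792), np.float64(0.16705916198598927), np.float64(0.19123069456971223), np.float64(0.163981015654501)]
tray [array([ 0.6189, -0.0862]), array([0.6201, 0.0938]), array([0.7478, 0.1   ]), array([ 0.7506, -0.0875])]
glue [ 0.4141 -0.0634  0.    ] [ 0.3858 -0.0364 -0.    ] top [ 0.4031 -0.0493  0.172 ] [ 0.3873 -0.0271  0.172 ]
jar [0.5109 0.0186 0.    ] [ 0.489   0.0414 -0.    ]
```

```bash
cat >> h.py <<'E'
def share(t,yaw,p=None,y0=None):
    s=r.get_state(); p=s['tcp_pos'] if p is None else np.array(p); y0=s['eef_rot'][2] if y0 is None else y0
    a=np.radians(y0); d=np.array(t)-p
    X=np.array([np.cos(a),np.sin(a),0]);Y=np.array([np.sin(a),-np.cos(a),0])
    dy=(yaw-y0+180)%360-180
    return np.round([d@X/.5,d@Y/.5,-d[2]/.5,-np.radians(dy)/1.5],4)
E
python3 - <<'E'
from h import *
print(share((.5,-.27,.42),-85))
print(share((.52,.235,.42),-73,(.5,-.27,.42),-85))
E
```

```text
[-0.6602  0.4242 -0.3885 -0.8016]
[-1.0027 -0.1279 -0.     -0.1396]
```

Request:
{"method": "play_rows", "body": {"rows": [[[0,0,0,-0.08,-0.08],[0,-0.08,0.05,-0.14,-0.16],[0,-0.15,0.1,-0.2,-0.24],[0,-0.22,0.14,-0.26,-0.32],[0,-0.29,0.19,-0.31,-0.4],[0,-0.36,0.24,-0.36,-0.48],[0,-0.43,0.29,-0.39,-0.56],[0,-0.5,0.33,-0.39,-0.64]]]}}

```text
time_s: 0.77
tcp_pos: [0.4247, -0.3875, 0.4116]
eef_rot: [-179.9, -0.1, -98.6]
contact_force: [1.5, 0.2, 0.8]
gripper_width: 0.0874
gripper_force: 0.0
```

```bash
python3 - <<'E'
from h import *
s=r.get_state();print(s['tcp_pos'],s['eef_rot'],s['joints'])
print(share((.5,-.29,.42),-80))
E
```

```text
[ 0.42465151 -0.38749646  0.41160238] [-1.79872417e+02 -6.77581356e-02 -9.85764738e+01] [-2.28670759e+01  7.38875745e+00  6.66243489e+00  3.41725593e-02
 -8.91333169e+01  1.42902025e+01]
[-0.2153 -0.1199 -0.0168 -0.2161]
```

Request:
{"method": "play_rows", "body": {"rows": [[[0,-0.06,-0.03,-0.005,-0.06],[0,-0.12,-0.06,-0.01,-0.12],[0,-0.17,-0.09,-0.017,-0.18],[0,-0.2,-0.11,-0.017,-0.21],[0,-0.215,-0.12,-0.017,-0.216],[0,-0.215,-0.12,-0.017,-0.216],[0,-0.215,-0.12,-0.017,-0.216],[0,-0.215,-0.12,-0.017,-0.216]]]}}

```text
time_s: 1.43
tcp_pos: [0.4996, -0.2922, 0.4175]
eef_rot: [180.0, 0.0, -80.4]
contact_force: [0.2, -0.1, -0.7]
gripper_width: 0.0878
gripper_force: 0.0
```

```bash
python3 - <<'E'
from h import *
import pickle
s=r.get_state();C=cam('wrist');im=r.capture('wrist');cv2.imwrite('pics/w_roof.png',im[:,:,::-1]);pickle.dump(C,open('C_roof.p','wb'))
print(s['tcp_pos'],s['eef_rot'],s['qd'].max())
c,f,T=C;print(c['fovy'],np.round(T,3))
print('roof ctr at',proj('wrist',(.519,-.293,.077),C),'house',proj('wrist',(.54,.26,.13),C))
print(share((.5,.2,.42),-73))
E
```

```text
[ 0.49964332 -0.29221963  0.41753136] [ 1.79965482e+02  6.17152298e-03 -8.03999618e+01] 0.16020834122676272
65.63930503013599 [[-0.986 -0.159 -0.049  0.513]
 [-0.167  0.942  0.293 -0.372]
 [-0.     0.297 -0.955  0.577]
 [ 0.     0.     0.     1.   ]]
roof ctr at [277.26129757 159.47975667] house [218.974883  453.6821746]
[-0.9709 -0.1648 -0.0047 -0.0863]
```

View pics/w_roof.png

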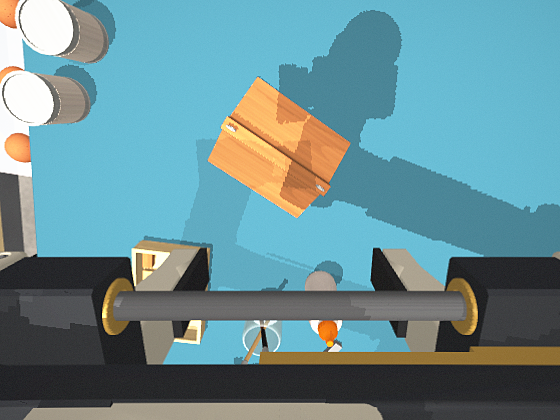

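The wrist view shows the roof's eave corners at (208,160), (261,77), (350,145) and (298,217), with the batten between the screw eyes at (232,127) and (321,187). I'll measure it from a mask and move on to the house.

Request:
{"method": "play_rows", "body": {"rows": [[[0.3,-0.05,-0.01,0,0],[0.5,-0.12,-0.02,0,-0.01],[0.56,-0.2,-0.03,0,-0.02],[0.56,-0.28,-0.05,0,-0.03],[0.56,-0.36,-0.06,0,-0.04],[0.56,-0.44,-0.07,0,-0.05],[0.56,-0.52,-0.08,0,-0.06],[0.56,-0.6,-0.1,0,-0.07]]]}}

```text
time_s: 2.15
tcp_pos: [0.4979, 0.013, 0.4186]
eef_rot: [-179.9, 0.0, -74.4]
contact_force: [2.1, -0.4, -0.3]
gripper_width: 0.0411
gripper_force: 0.0
```

```bash
python3 - <<'E'
from h import *
import pickle
C=pickle.load(open('C_roof.p','rb'));im=cv2.imread('pics/w_roof.png');hsv=cv2.cvtColor(im,cv2.COLOR_BGR2HSV)
m=cv2.inRange(hsv,(3,70,50),(25,255,255));m[:70]=0;m[225:]=0;m[:,:195]=0;m[:,370:]=0
m=cv2.morphologyEx(m,cv2.MORPH_CLOSE,np.ones((7,7)))
c=max(cv2.findContours(m,0,2)[0],key=cv2.contourArea);print(cv2.contourArea(c))
a=cv2.approxPolyDP(cv2.convexHull(c),5,True)[:,0];print(a.tolist())
P=[plane('wrist',*p,.005,C)[:2] for p in a];print(np.round(P,4).tolist(),np.mean(P,0))
print(r.get_state()['tcp_pos'],share((.52,.29,.42),-73))
E
```

```text
10888.0
[[257, 77], [349, 142], [326, 192], [297, 217], [208, 160], [223, 122]]
[[0.5734, -0.4091], [0.4022, -0.3321], [0.4236, -0.238], [0.4671, -0.1822], [0.6397, -0.2603], [0.6206, -0.3291]] [ 0.52110447 -0.29181227]
[0.49787227 0.01299398 0.4185951 ] [-0.5217 -0.1917 -0.0028 -0.0162]
```

Request:
{"method": "play_rows", "body": {"rows": [[[0.56,-0.08,-0.03,0,0],[0.56,-0.16,-0.06,0,-0.01],[0.56,-0.24,-0.09,0,-0.016],[0.56,-0.32,-0.12,0,-0.016],[0.56,-0.4,-0.15,0,-0.016],[0.56,-0.47,-0.175,0,-0.016],[0.56,-0.52,-0.19,0,-0.016],[0.56,-0.52,-0.19,0,-0.016]]]}}

```text
time_s: 2.82
tcp_pos: [0.5203, 0.2921, 0.4156]
eef_rot: [179.9, -0.0, -72.9]
contact_force: [-0.4, -0.3, -0.7]
gripper_width: 0.0383
gripper_force: 0.0
```

```bash
python3 - <<'E'
from h import *
import pickle
s=r.get_state();C=cam('wrist');im=r.capture('wrist');cv2.imwrite('pics/w_house.png',im[:,:,::-1]);pickle.dump(C,open('C_house.p','wb'))
cv2.imwrite('pics/w_house_c.png',cv2.resize(im[60:285,130:430,::-1],(800,600),interpolation=cv2.INTER_CUBIC))
print(s['tcp_pos'],s['eef_rot'])
print('house ctr at',proj('wrist',(.541,.262,.13),C))
E
```

```text
[0.52025756 0.29208711 0.41562272] [ 1.79852855e+02 -3.68604837e-02 -7.28512256e+01]
house ctr at [281.00868202 143.05780414]
```

View pics/w_house_c.png

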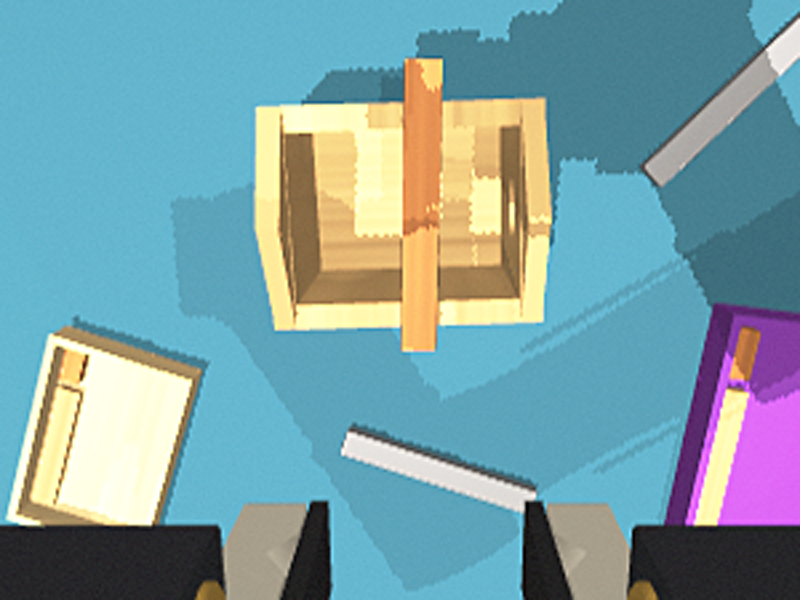

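The wrist crop shows the house corners at (256,107), (545,98), (545,322) and (276,330), and the brown stick from (423,59) to (420,351) between them.

```bash
python3 - <<'E'
from h import *
import pickle
np.set_printoptions(precision=4,suppress=True)
C=pickle.load(open('C_house.p','rb'));k=8/3
W=lambda x,y,z:plane('wrist',130+(x+.5)/k-.5,60+(y+.5)/k-.5,z,C)
h=np.array([W(*p,.13) for p in [(256,107),(545,98),(545,322),(276,330)]])
print(h[:,:2],h.mean(0),[np.linalg.norm(h[i]-h[(i+1)%4]) for i in range(4)])
for a,b in((0,1),(3,2)): d=h[a]-h[b];print('yaw x',np.degrees(np.arctan2(d[1],d[0])))
for a,b in((0,3),(1,2)): d=h[b]-h[a];print('yaw y',np.degrees(np.arctan2(d[1],d[0])))
pk=np.array([W(*p,.1618) for p in [(256,228),(551,222)]]);print('peaks',pk,pk.mean(0),np.linalg.norm(pk[0]-pk[1]))
s=np.array([W(*p,.142) for p in [(404,59),(442,59),(437,351),(402,351)]])
print(s.mean(0),np.linalg.norm((s[0]+s[1]-s[2]-s[3])/2),np.linalg.norm(s[0]-s[1]))
d=(s[2]+s[3]-s[0]-s[1]);print('stick yaw',np.degrees(np.arctan2(d[1],d[0])))
for n in('scene','side'): print(n, [proj(n,p) for p in h[:2]], proj(n,s.mean(0)))
E
```

```text
[[0.6253 0.2303]
 [0.4925 0.1849]
 [0.4555 0.2894]
 [0.5889 0.335 ]] [0.5406 0.2599 0.13  ] [np.float64(0.14033862278594167), np.float64(0.11083281247460575), np.float64(0.14089338482311217), np.float64(0.11088158790868298)]
yaw x 18.83647077270602
yaw x 18.858297795042944
yaw y 109.19871394323326
yaw y 109.48566757575327
peaks [[0.6067 0.2816 0.1618]
 [0.4752 0.2381 0.1618]] [0.5409 0.2598 0.1618] 0.13851961255300596
[0.5342 0.2535 0.142 ] 0.14011416524049716 0.01769485607441623
stick yaw 106.34267189645216
scene [array([362.5683, 206.0592]), array([312.9785, 182.6182])] [343.9217 176.749 ]
side [array([213.2492, 227.5484]), array([269.6233, 229.2895])] [241.9894 239.2945]
```

```bash
python3 - <<'E'
from h import *
print(share((.5342,.2535,.2),-73.7),share((.5342,.2535,.131),-73.7))
E
```

```text
[ 0.078  -0.0051  0.4325  0.0096] [ 0.078  -0.0051  0.5705  0.0096]
```

Request:
{"method": "play_rows", "body": {"rows": [[[0.56,0.02,-0.001,0.06,0.003],[0.56,0.05,-0.003,0.13,0.006],[0.56,0.07,-0.005,0.2,0.01],[0.56,0.078,-0.005,0.27,0.01],[0.56,0.078,-0.005,0.34,0.01],[0.56,0.078,-0.005,0.4,0.01],[0.56,0.078,-0.005,0.43,0.01],[0.56,0.078,-0.005,0.43,0.01]]]}}

```text
time_s: 3.53
tcp_pos: [0.5324, 0.2489, 0.1991]
eef_rot: [179.7, -0.1, -73.9]
contact_force: [-0.9, 1.1, -0.3]
gripper_width: 0.0387
gripper_force: 0.0
```

```bash
python3 - <<'E'
from h import *
s=r.get_state();print(s['tcp_pos'],s['eef_rot'],s['contact_force'])
print(share((.5342,.2535,.131),-73.7))
E
```

```text
[0.53240502 0.24887057 0.19911069] [ 1.79660610e+02 -1.22900046e-01 -7.39460454e+01] [-0.9269157   1.07003093 -0.28405254]
[-0.0079 -0.006   0.1362 -0.0029]
```

Request:
{"method": "play_rows", "body": {"rows": [[[0.56,-0.003,-0.001,0.03,0],[0.56,-0.003,-0.002,0.06,0],[0.56,-0.004,-0.002,0.09,0],[0.56,-0.004,-0.002,0.115,0],[0.56,-0.004,-0.002,0.13,0],[0.56,-0.004,-0.002,0.136,0],[0.56,-0.004,-0.002,0.136,0],[0.56,-0.004,-0.002,0.136,0]]]}}

```text
time_s: 4.2
tcp_pos: [0.535, 0.2541, 0.1359]
eef_rot: [-179.9, 0.0, -73.8]
contact_force: [1.4, -0.0, 0.1]
gripper_width: 0.0383
gripper_force: 0.0
```

Request:
{"method": "play_rows", "body": {"rows": [[[1,0,0,0,0],[1,0,0,0,0],[1,0,0,0,0],[1,0,0,0,0],[1,0,0,0,0],[1,0,0,0,0],[1,0,0,0,0],[1,0,0,0,0]]], "squeeze": 12}}

```text
time_s: 4.87
tcp_pos: [0.5345, 0.2543, 0.1351]
eef_rot: [-180.0, 0.0, -73.8]
contact_force: [-1.7, 0.4, 4.9]
gripper_width: 0.0177
gripper_force: 12.0
```

```bash
python3 - <<'E'
from h import *
s=r.get_state();print(s['tcp_pos'],s['eef_rot'],s['contact_force'],s['gripper_width'])
E
```

```text
[0.53448075 0.25426141 0.13514345] [-1.79972655e+02  5.54378703e-03 -7.37759813e+01] [-1.73052027  0.36492427  4.92142397] 0.0177208347271691
```

```bash
python3 - <<'E'
from h import *
print(share((.669,.003,.25),-90), share((.669,.003,.06),-90),share((.669,.003,.014),-90))
E
```

```text
[ 0.5577 -0.1179 -0.2297  0.1888] [ 0.5577 -0.1179  0.1503  0.1888] [ 0.5577 -0.1179  0.2423  0.1888]
```

Request:
{"method": "play_rows", "body": {"rows": [[[1,0,0,-0.02,0],[1,0,0,-0.05,0],[1,0,0,-0.09,0],[1,0,0,-0.13,0],[1,0,0,-0.17,0],[1,0,0,-0.2,0],[1,0,0,-0.22,0],[1,0,0,-0.22,0]]], "squeeze": 16}}

```text
time_s: 5.53
tcp_pos: [0.5352, 0.2547, 0.2474]
eef_rot: [-179.8, 0.1, -73.8]
contact_force: [-0.4, -0.5, -0.6]
gripper_width: 0.0177
gripper_force: 16.0
```

Request:
{"method": "play_rows", "body": {"rows": [[[1,0.04,-0.01,0,0.02],[1,0.1,-0.02,0,0.04],[1,0.17,-0.035,0,0.06],[1,0.24,-0.05,0,0.09],[1,0.31,-0.065,0,0.11],[1,0.38,-0.08,0,0.13],[1,0.45,-0.095,0,0.16],[1,0.51,-0.107,0,0.18]]]}}

```text
time_s: 6.2
tcp_pos: [0.6571, 0.0221, 0.2432]
eef_rot: [179.9, -0.0, -89.4]
contact_force: [0.8, 0.5, -0.8]
gripper_width: 0.0176
gripper_force: 16.0
```

```bash
python3 - <<'E'
from h import *
im=r.capture('scene');cv2.imwrite('pics/s1.png',im[:,:,::-1])
print(r.get_state()['tcp_pos'],share((.669,.003,.06),-90))
E
```

```text
[0.65870217 0.01815014 0.24274956] [ 0.0304 -0.0204  0.3655  0.0042]
```

View pics/s1.png

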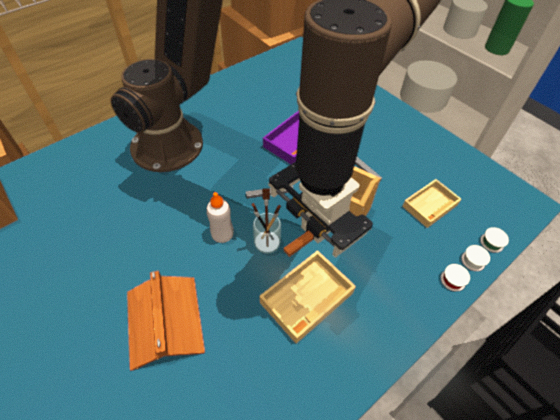

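The stick is held, visible at (300,242), and the tray, glue and jar are undisturbed. Next is the descent.

Request:
{"method": "play_rows", "body": {"rows": [[[1,0.01,-0.008,0.05,0.004],[1,0.02,-0.016,0.11,0.004],[1,0.024,-0.02,0.18,0.004],[1,0.024,-0.02,0.25,0.004],[1,0.024,-0.02,0.32,0.004],[1,0.024,-0.02,0.36,0.004],[1,0.024,-0.02,0.37,0.004],[1,0.024,-0.02,0.37,0.004]]]}}

```text
time_s: 6.92
tcp_pos: [0.6654, 0.0119, 0.0571]
eef_rot: [179.7, -0.1, -89.6]
contact_force: [0.3, 0.1, 0.2]
gripper_width: 0.0178
gripper_force: 16.0
```

```bash
python3 - <<'E'
from h import *
print(r.get_state()['tcp_pos'],r.get_state()['contact_force'],share((.669,.003,.016),-90))
E
```

```text
[0.6654139  0.01192911 0.05709642] [0.27509095 0.06318592 0.15816598] [ 0.0179 -0.007   0.0822  0.0046]
```

Request:
{"method": "play_rows", "body": {"rows": [[[1,0.004,-0.003,0.03,0],[1,0.008,-0.006,0.055,0],[1,0.012,-0.006,0.07,0],[1,0.012,-0.006,0.08,0],[1,0.012,-0.006,0.085,0],[1,0.012,-0.006,0.085,0],[1,0.012,-0.006,0.085,0],[1,0.012,-0.006,0.085,0]]]}}

```text
time_s: 7.58
tcp_pos: [0.6706, 0.0066, 0.018]
eef_rot: [-179.9, 0.0, -89.6]
contact_force: [0.7, 0.7, -0.1]
gripper_width: 0.0181
gripper_force: 16.0
```

Request:
{"method": "play_rows", "body": {"rows": [[[0.7,0,0,0,0],[0.7,0,0,0,0],[0.65,0,0,0,0],[0.65,0,0,0,0],[0.65,0,0,-0.02,0],[0.65,0,0,-0.06,0],[0.65,0,0,-0.12,0],[0.65,0,0,-0.19,0]]]}}

```text
time_s: 8.25
tcp_pos: [0.6689, 0.0061, 0.1122]
eef_rot: [179.8, -0.0, -89.6]
contact_force: [1.3, -0.0, -0.5]
gripper_width: 0.0304
gripper_force: 0.0
```

Request:
{"method": "play_rows", "body": {"rows": [[[0.65,0,0,-0.08,0],[0.65,0,0,-0.16,0],[0.65,0,0,-0.24,0],[0.65,0,0,-0.32,0],[0.65,0,0,-0.4,0],[0.65,0,0,-0.48,0],[0.65,0,0,-0.54,0],[0.65,0,0,-0.54,0]]]}}

```text
time_s: 8.92
tcp_pos: [0.6716, 0.0057, 0.3918]
eef_rot: [-179.3, 0.0, -89.6]
contact_force: [-0.0, -0.0, -0.7]
gripper_width: 0.0306
gripper_force: 0.0
```

```bash
python3 - <<'E'
from h import *
im=r.capture('scene');cv2.imwrite('pics/s2.png',im[:,:,::-1]); im2=r.capture('wrist')
cv2.imwrite('pics/s2c.png',np.hstack([cv2.resize(im[225:345,240:370,::-1],(390,360)),cv2.resize(im2[:,:,::-1],(400,300))[:,:].copy().repeat(1,0) if 0 else cv2.copyMakeBorder(cv2.resize(im2[:,:,::-1],(400,300)),0,60,0,0,0)]))
s=r.get_state();print(s['tcp_pos'],s['eef_rot'],share((.52,-.30,.40),-24.3))
E
```

```text
[0.67017774 0.00640534 0.38489154] [-1.79783911e+02  6.73599321e-02 -8.95978272e+01] [ 0.6107  0.3046 -0.0302 -0.7598]
```

View pics/s2c.png

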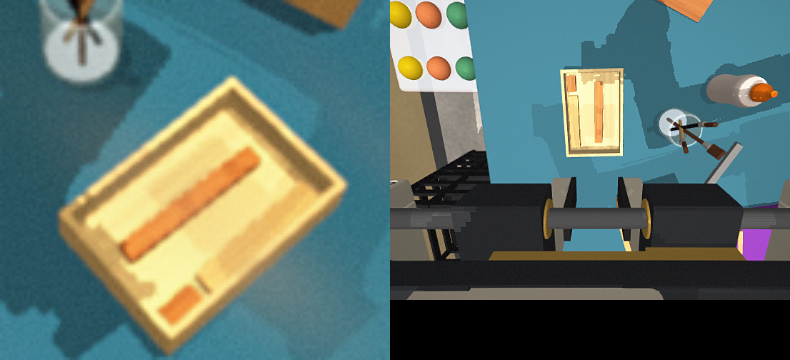

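The stick lies flat in the large pale tray, beside the offcuts and clear of them. Next is the roof.

Request:
{"method": "play_rows", "body": {"rows": [[[0,0.04,0.02,-0.01,-0.05],[0,0.1,0.05,-0.02,-0.12],[0,0.17,0.085,-0.03,-0.2],[0,0.24,0.12,-0.03,-0.28],[0,0.31,0.155,-0.03,-0.36],[0,0.38,0.19,-0.03,-0.44],[0,0.45,0.225,-0.03,-0.52],[0,0.52,0.26,-0.03,-0.6]]]}}

```text
time_s: 9.68
tcp_pos: [0.5402, -0.2556, 0.3963]
eef_rot: [180.0, 0.1, -37.7]
contact_force: [0.8, -1.1, -0.5]
gripper_width: 0.0785
gripper_force: 0.0
```

```bash
python3 - <<'E'
from h import *
s=r.get_state();print(s['tcp_pos'],s['eef_rot'],share((.502,-.287,.37),-24.3))
E
```

```text
[ 0.54017335 -0.25557103  0.39627964] [ 1.79960418e+02  1.08597641e-01 -3.77063418e+01] [-0.022   0.0964  0.0526 -0.156 ]
```

Request:
{"method": "play_rows", "body": {"rows": [[[0,-0.005,0.02,0.01,-0.05],[0,-0.01,0.05,0.03,-0.1],[0,-0.015,0.075,0.045,-0.14],[0,-0.022,0.09,0.053,-0.155],[0,-0.022,0.096,0.053,-0.156],[0,-0.022,0.096,0.053,-0.156],[0,-0.022,0.096,0.053,-0.156],[0,-0.022,0.096,0.053,-0.156]]]}}

```text
time_s: 10.35
tcp_pos: [0.5042, -0.2851, 0.3708]
eef_rot: [-180.0, -0.0, -24.7]
contact_force: [-0.7, -0.5, -0.1]
gripper_width: 0.0874
gripper_force: 0.0
```

```bash
python3 - <<'E'
from h import *
import pickle
s=r.get_state();C=cam('wrist');im=r.capture('wrist');pickle.dump(C,open('C_r2.p','wb'));cv2.imwrite('pics/w_r2.png',im[:,:,::-1])
print(s['tcp_pos'],s['eef_rot'],proj('wrist',(.52,-.295,.077),C))
cv2.imwrite('pics/w_r2c.png',cv2.resize(im[30:255,140:440,::-1],(800,600),interpolation=cv2.INTER_CUBIC))
E
```

```text
[ 0.50420614 -0.28510725  0.37081361] [-1.79998008e+02 -1.55667964e-03 -2.46738037e+01] [290.91468598 154.25343068]
```

View pics/w_r2c.png

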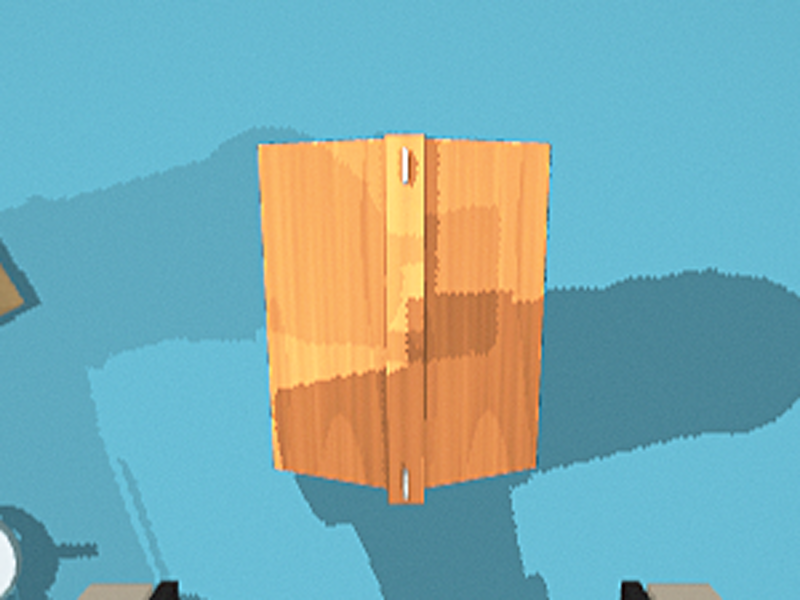

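The wrist crop shows the batten top from (405,135) to (406,503), and the eave corners at (258,144), (550,144), (538,468) and (276,469).

```bash
python3 - <<'E'
from h import *
import pickle
np.set_printoptions(precision=4,suppress=True)
C=pickle.load(open('C_r2.p','rb'));k=8/3
W=lambda x,y,z:plane('wrist',140+(x+.5)/k-.5,30+(y+.5)/k-.5,z,C)
for z,q in((.077,[(386,135),(424,135),(423,503),(389,503)]),(.005,[(258,144),(550,144),(538,468),(276,469)])):
    b=np.array([W(*p,z) for p in q]);d=b[0]+b[1]-b[2]-b[3]
    print(b.mean(0),np.linalg.norm(d)/2,'w',np.linalg.norm(b[0]-b[1]),np.linalg.norm(b[2]-b[3]),'yaw',np.degrees(np.arctan2(d[1],d[0])))
print(share((.522,-.295,.1),-24.5))
E
```

```text
[ 0.5203 -0.2964  0.077 ] 0.18937116186264732 w 0.018492411103591483 0.018760851458705232 yaw -24.404303580329398
[ 0.5194 -0.2966  0.005 ] 0.1916530299832731 w 0.16512874749672785 0.16545345285367022 yaw -24.029093219861554
[ 0.0405  0.0033  0.5416 -0.0018]
```

```bash
python3 - <<'E'
from h import *
print(share((.520,-.2965,.11),-24.3))
E
```

```text
[ 0.0382  0.0077  0.5216 -0.0041]
```

Request:
{"method": "play_rows", "body": {"rows": [[[0,0.01,0.003,0.06,-0.004],[0,0.02,0.006,0.14,-0.005],[0,0.03,0.008,0.22,-0.005],[0,0.038,0.008,0.3,-0.005],[0,0.038,0.008,0.38,-0.005],[0,0.038,0.008,0.45,-0.005],[0,0.038,0.008,0.5,-0.005],[0,0.038,0.008,0.52,-0.005]]]}}

```text
time_s: 11.07
tcp_pos: [0.5175, -0.2958, 0.1065]
eef_rot: [180.0, 0.4, -24.2]
contact_force: [-0.9, 0.1, -0.9]
gripper_width: 0.0877
gripper_force: 0.0
```

Request:
{"method": "play_rows", "body": {"rows": [[[0,0,0,0.01,0],[0,0,0,0.03,0],[0,0,0,0.04,0],[0,0,0,0.04,0],[0,0,0,0.04,0],[0,0,0,0.04,0],[0,0,0,0.04,0],[0,0,0,0.04,0]]]}}

```text
time_s: 11.73
tcp_pos: [0.5197, -0.2971, 0.0915]
eef_rot: [-180.0, -0.1, -24.2]
contact_force: [-0.5, 0.1, -0.2]
gripper_width: 0.0878
gripper_force: 0.0
```

```bash
python3 - <<'E'
from h import *
s=r.get_state();print(s['tcp_pos'],s['eef_rot'],s['contact_force'],share((.520,-.2965,.0545),-24.3))
E
```

```text
[ 0.51971971 -0.29707386  0.09149038] [-1.79986764e+02 -7.06841697e-02 -2.42263762e+01] [-0.45787738  0.12453036 -0.2378988 ] [ 0.     -0.0013  0.074   0.0009]
```

Request:
{"method": "play_rows", "body": {"rows": [[[0,0,-0.001,0.02,0.001],[0,0,-0.001,0.04,0.001],[0,0,-0.001,0.055,0.001],[0,0,-0.001,0.067,0.001],[0,0,-0.001,0.072,0.001],[0,0,-0.001,0.072,0.001],[0,0,-0.001,0.072,0.001],[0,0,-0.001,0.072,0.001]]]}}

```text
time_s: 12.4
tcp_pos: [0.5198, -0.2966, 0.055]
eef_rot: [180.0, -0.0, -24.3]
contact_force: [0.2, 0.3, -0.7]
gripper_width: 0.0877
gripper_force: 0.0
```

Request:
{"method": "play_rows", "body": {"rows": [[[0.7,0,0,0,0],[0.7,0,0,0,0],[0.7,0,0,0,0],[1,0,0,0,0],[1,0,0,0,0],[1,0,0,0,0],[1,0,0,0,0],[1,0,0,0,0]]], "squeeze": 45}}

```text
time_s: 13.07
tcp_pos: [0.5196, -0.2965, 0.0547]
eef_rot: [-180.0, -0.0, -24.3]
contact_force: [-0.9, -0.6, 0.1]
gripper_width: 0.0399
gripper_force: 0.0
```

```bash
python3 - <<'E'
from h import *
s=r.get_state();print(s['tcp_pos'],s['eef_rot'],s['contact_force'],s['moment'],s['gripper_width'])
E
```

```text
[ 0.51956522 -0.29648616  0.05474538] [-1.79999644e+02 -5.07589634e-04 -2.43102717e+01] [-0.88900518 -0.60894813  0.1085262 ] [-0.01879825  0.18166269 -0.01881362] 0.03990938179223967
```

Request:
{"method": "play_rows", "body": {"rows": [[[1,0,0,0,0],[1,0,0,0,0],[1,0,0,0,0],[1,0,0,0,0],[1,0,0,0,0],[1,0,0,0,0],[1,0,0,0,0],[1,0,0,0,0]]]}}

```text
time_s: 13.73
tcp_pos: [0.5196, -0.2965, 0.0547]
eef_rot: [-180.0, -0.0, -24.3]
contact_force: [0.6, -0.1, 0.4]
gripper_width: 0.0199
gripper_force: 45.0
```

```bash
python3 - <<'E'
from h import *
s=r.get_state();print(s['tcp_pos'],s['eef_rot'],s['contact_force'],s['moment'],s['gripper_width'],s['gripper_force'])
E
```

```text
[ 0.51958429 -0.29647691  0.05474036] [-1.79998522e+02 -5.43643044e-05 -2.43125698e+01] [ 0.58000732 -0.14990622  0.36010356] [ 0.05542948  0.07549983 -0.02955195] 0.019894979159306454 44.99966025352478
```

Request:
{"method": "play_rows", "body": {"rows": [[[1,0,0,-0.01,0],[1,0,0,-0.03,0],[1,0,0,-0.06,0],[1,0,0,-0.1,0],[1,0,0,-0.15,0],[1,0,0,-0.2,0],[1,0,0,-0.25,0],[1,0,0,-0.3,0]]]}}

```text
time_s: 14.4
tcp_pos: [0.5191, -0.2964, 0.2068]
eef_rot: [-180.0, -0.0, -24.3]
contact_force: [-0.3, -0.5, -3.4]
gripper_width: 0.0197
gripper_force: 45.0
```

Request:
{"method": "play_rows", "body": {"rows": [[[1,0,0,-0.05,0],[1,0,0,-0.1,0],[1,0,0,-0.15,0],[1,0,0,-0.2,0],[1,0,0,-0.25,0],[1,0,0,-0.28,0],[1,0,0,-0.3,0],[1,0,0,-0.3,0]]]}}

```text
time_s: 15.07
tcp_pos: [0.5199, -0.2968, 0.3575]
eef_rot: [-180.0, -0.2, -24.3]
contact_force: [0.2, -0.2, -2.6]
gripper_width: 0.02
gripper_force: 45.0
```

```bash
python3 - <<'E'
from h import *
s=r.get_state();print(s['tcp_pos'],s['eef_rot'],s['contact_force'],s['moment'],s['gripper_width'],s['gripper_force'])
im=r.capture('wrist');cv2.imwrite('pics/w_hold.png',im[:,:,::-1])
print(share((.5407,.2598,.36),19))
E
```

```text
[ 0.51987728 -0.29678095  0.35754658] [-179.97623183   -0.21785995  -24.31288966] [ 0.15831172 -0.23990658 -2.58785686] [-0.10060747  0.06216647  0.0179419 ] 0.020029721614020165 44.99886631965637
[-0.4195 -1.0312 -0.0089 -0.504 ]
```

View pics/w_hold.png

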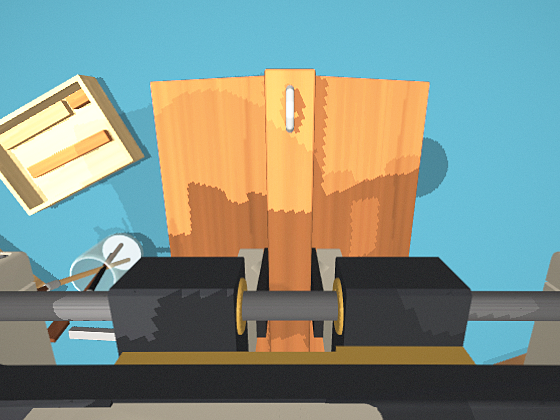

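The roof is held straight and square between the pads, with the batten end at (290,69), symmetric eaves at (151,82) and (429,82), and the stick still in the tray. I'll carry it at this height.

Request:
{"method": "play_rows", "body": {"rows": [[[1,-0.01,-0.02,0,-0.01],[1,-0.025,-0.06,0,-0.03],[1,-0.045,-0.11,0,-0.06],[1,-0.07,-0.17,0,-0.09],[1,-0.095,-0.23,0,-0.12],[1,-0.12,-0.29,0,-0.15],[1,-0.145,-0.35,0,-0.18],[1,-0.17,-0.41,0,-0.21]]]}}

```text
time_s: 15.78
tcp_pos: [0.5253, -0.0728, 0.3531]
eef_rot: [180.0, 0.1, -6.1]
contact_force: [0.8, 0.7, -2.6]
gripper_width: 0.0198
gripper_force: 45.0
```

```bash
python3 - <<'E'
from h import *
s=r.get_state();print(s['tcp_pos'],s['eef_rot'],s['gripper_width'],share((.5407,.2598,.36),19))
E
```

```text
[ 0.52533925 -0.07276737  0.35314447] [ 1.79987623e+02  1.47157563e-01 -6.11231785e+00] 0.019782060772153224 [-0.0403 -0.6646 -0.0137 -0.2922]
```

Request:
{"method": "play_rows", "body": {"rows": [[[1,-0.004,-0.06,0,-0.03],[1,-0.01,-0.13,0,-0.06],[1,-0.015,-0.2,0,-0.09],[1,-0.02,-0.27,0,-0.12],[1,-0.024,-0.34,0,-0.15],[1,-0.028,-0.41,0,-0.18],[1,-0.032,-0.48,0,-0.21],[1,-0.035,-0.54,0,-0.24]]]}}

```text
time_s: 16.45
tcp_pos: [0.5373, 0.1979, 0.353]
eef_rot: [180.0, 0.1, 14.6]
contact_force: [0.6, -0.6, -3.4]
gripper_width: 0.0199
gripper_force: 45.0
```

Request:
{"method": "play_rows", "body": {"rows": [[[1,0,-0.03,0,-0.015],[1,0,-0.05,0,-0.025],[1,0,-0.06,0,-0.03],[1,0,-0.06,0,-0.03],[1,0,-0.06,0,-0.03],[1,0,-0.06,0,-0.03],[1,0,-0.06,0,-0.03],[1,0,-0.06,0,-0.03]]]}}

```text
time_s: 17.12
tcp_pos: [0.5313, 0.2238, 0.355]
eef_rot: [-180.0, -0.0, 16.9]
contact_force: [0.2, -0.1, -2.7]
gripper_width: 0.0197
gripper_force: 45.0
```

```bash
python3 - <<'E'
from h import *
np.set_printoptions(precision=4,suppress=True)
s=r.get_state();C=cam('wrist');im=r.capture('wrist');cv2.imwrite('pics/w_hold2.png',im[:,:,::-1])
print(s['tcp_pos'],s['eef_rot'],s['gripper_width'],share((.5407,.2598,.30),19))
m=cv2.inRange(cv2.cvtColor(im,cv2.COLOR_RGB2HSV),(3,70,50),(25,255,255));m[245:]=0
m=cv2.morphologyEx(m,cv2.MORPH_CLOSE,np.ones((7,7)));c=max(cv2.findContours(m,0,2)[0],key=cv2.contourArea)
print(cv2.approxPolyDP(cv2.convexHull(c),3,True)[:,0].tolist())
# expected pixels of the roof's far corners for ideal grasp (tool x=+95, TCP at roof z .0547)
p=s['tcp_pos'];a=np.radians(s['eef_rot'][2]);X=np.array([np.cos(a),np.sin(a),0]);Y=np.array([np.sin(a),-np.cos(a),0]);Z=np.array([0,0,1])
for x,y,z in[(.095,-.01,.077),(.095,.01,.077),(.095,-.082,.004),(.095,.082,.004)]:
    print((x,y,z),proj('wrist',p+x*X+y*Y+(z-.0547)*Z,C))
E
```

```text
[0.5313 0.2238 0.355 ] [-179.9926   -0.0197   16.8622] 0.019729915211052503 [ 0.0389 -0.0632  0.1099 -0.0248]
[[559, 77], [514, 167], [414, 244], [169, 242], [150, 82], [424, 37]]
(0.095, -0.01, 0.077) [262.0174  67.9775]
(0.095, 0.01, 0.077) [313.506   67.9714]
(0.095, -0.082, 0.004) [152.0203  81.7263]
(0.095, 0.082, 0.004) [424.5918  81.6873]
```

```bash
python3 - <<'E'
from h import *
im=cv2.imread('pics/w_hold.png').astype(int)
d=im[:,:,2]-im[:,:,0]  # R-B: wood positive
for v in(90,100,120):
    w=np.where(d[v,140:440]>0)[0]+140; print(v,'eaves',w.min(),w.max())
for u in(160,200,240,290,340,380,420):
    w=np.where(d[50:120,u]>0)[0]+50; print(u,'top',w.min())
g=cv2.cvtColor(im.astype(np.uint8),cv2.COLOR_BGR2GRAY).astype(int)
for v in(85,95,150): print(v,g[v,258:272].tolist(),g[v,308:322].tolist())
E
```

```text
90 eaves 151 428
100 eaves 152 427
120 eaves 154 424
160 top 81
200 top 79
240 top 77
290 top 69
340 top 77
380 top 79
420 top 81
85 [201, 200, 201, 200, 197, 191, 160, 199, 214, 220, 220, 221, 220, 219] [213, 214, 213, 214, 215, 207, 190, 116, 161, 160, 161, 161, 159, 161]
95 [199, 201, 201, 201, 196, 191, 157, 189, 209, 222, 220, 220, 221, 220] [216, 214, 215, 216, 220, 202, 176, 124, 163, 161, 162, 160, 164, 162]
150 [189, 189, 191, 189, 187, 190, 189, 195, 163, 197, 209, 205, 204, 206] [217, 207, 206, 211, 200, 155, 131, 136, 140, 167, 164, 162, 163, 161]
```

Request:
{"method": "play_rows", "body": {"rows": [[[1,0.01,-0.01,0.01,-0.006],[1,0.02,-0.03,0.02,-0.012],[1,0.03,-0.05,0.04,-0.02],[1,0.039,-0.06,0.06,-0.024],[1,0.039,-0.063,0.08,-0.025],[1,0.039,-0.063,0.1,-0.025],[1,0.039,-0.063,0.11,-0.025],[1,0.039,-0.063,0.11,-0.025]]]}}

```text
time_s: 17.83
tcp_pos: [0.5399, 0.26, 0.2977]
eef_rot: [179.9, 0.2, 19.1]
contact_force: [-0.3, 0.3, -2.5]
gripper_width: 0.0196
gripper_force: 45.0
```

Request:
{"method": "play_rows", "body": {"rows": [[[1,0,0,0,0],[1,0,0,0,0],[1,0,0,0,0],[1,0,0,0,0],[1,0,0,0,0],[1,0,0,0,0],[1,0,0,0,0],[1,0,0,0,0]]]}}

```text
time_s: 18.5
tcp_pos: [0.5406, 0.2605, 0.2998]
eef_rot: [-180.0, -0.0, 19.1]
contact_force: [0.4, -0.3, -2.7]
gripper_width: 0.0193
gripper_force: 45.0
```

```bash
python3 - <<'E'
from h import *
s=r.get_state();print(s['tcp_pos'],s['eef_rot'],s['gripper_width'],share((.5407,.2598,.205),19))
E
```

```text
[0.54060413 0.26049695 0.29980053] [-1.79997271e+02 -3.66837727e-03  1.90879630e+01] 0.01934939128583386 [-0.0003  0.0014  0.1896  0.001 ]
```

Request:
{"method": "play_rows", "body": {"rows": [[[1,0,0,0.01,0],[1,0,0,0.03,0],[1,0,0.001,0.06,0.001],[1,0,0.001,0.09,0.001],[1,0,0.001,0.12,0.001],[1,0,0.001,0.15,0.001],[1,0,0.001,0.175,0.001],[1,0,0.001,0.19,0.001]]]}}

```text
time_s: 19.17
tcp_pos: [0.5398, 0.2594, 0.202]
eef_rot: [180.0, 0.2, 19.0]
contact_force: [-0.1, 0.4, -3.2]
gripper_width: 0.0193
gripper_force: 45.0
```

Request:
{"method": "play_rows", "body": {"rows": [[[1,0,0,0.002,0],[1,0,0,0.005,0],[1,0,0,0.01,0],[1,0,0,0.015,0],[1,0,0,0.02,0],[1,0,0,0.02,0],[1,0,0,0.02,0],[1,0,0,0.02,0]]]}}

```text
time_s: 19.83
tcp_pos: [0.5409, 0.2601, 0.195]
eef_rot: [-180.0, -0.0, 19.0]
contact_force: [0.2, -0.2, -2.6]
gripper_width: 0.0198
gripper_force: 45.0
```

```bash
python3 - <<'E'
from h import *
s=r.get_state();print(s['tcp_pos'],s['eef_rot'],s['gripper_width'],s['contact_force'],share((.541,.260,.1865),19))
a=r.capture('scene')[:,:,::-1];b=r.capture('side')[:,:,::-1]
cv2.imwrite('pics/f_s.png',a);cv2.imwrite('pics/f_d.png',b)
c=lambda im,x,y:cv2.resize(im[y:y+150,x:x+100],(400,600),interpolation=cv2.INTER_CUBIC)
cv2.imwrite('pics/fin.png',np.hstack([c(a,290,110),c(b,190,170)]))
p=s['tcp_pos'];t=np.radians(s['eef_rot'][2]);X=np.array([np.cos(t),np.sin(t),0]);Y=np.array([-np.sin(t),np.cos(t),0])
H=np.array([.541,.26,0]);a2=np.radians(19);HX=np.array([np.cos(a2),np.sin(a2),0]);HY=np.array([-np.sin(a2),np.cos(a2),0])
off={'scene':(290,110),'side':(190,170)}
for n,sy in(('scene',-1),('side',1)):
    f=lambda P:np.round((proj(n,P)-off[n]+.5)*4-.5,1)
    print(n,'eave corners',[f(p+sx*.095*X+sy*.082*Y+[0,0,.004-.0547]) for sx in(-1,1)],'wall corners z.13 / foot',[f(H+sx*.07*HX+sy*.055*HY+[0,0,z]) for sx in(-1,1) for z in(.13,0)])
E
```

```text
[0.54089831 0.26011284 0.19503329] [-1.79991676e+02 -2.65763533e-02  1.90053953e+01] 0.01982937216860968 [ 0.21647593 -0.18219615 -2.61277456] [0.0001 0.0003 0.0171 0.0001]
scene eave corners [array([ 40.9, 288. ]), array([316. , 418.6])] wall corners z.13 / foot [array([ 93.9, 292. ]), array([ 78.2, 411.1]), array([292.1, 385.1]), array([256.4, 500. ])]
side eave corners [array([347.7, 387.5]), array([  7.3, 375.9])] wall corners z.13 / foot [array([306.6, 368.4]), array([312.3, 514.1]), array([ 63. , 360.3]), array([ 88. , 505.7])]
```

View pics/fin.png

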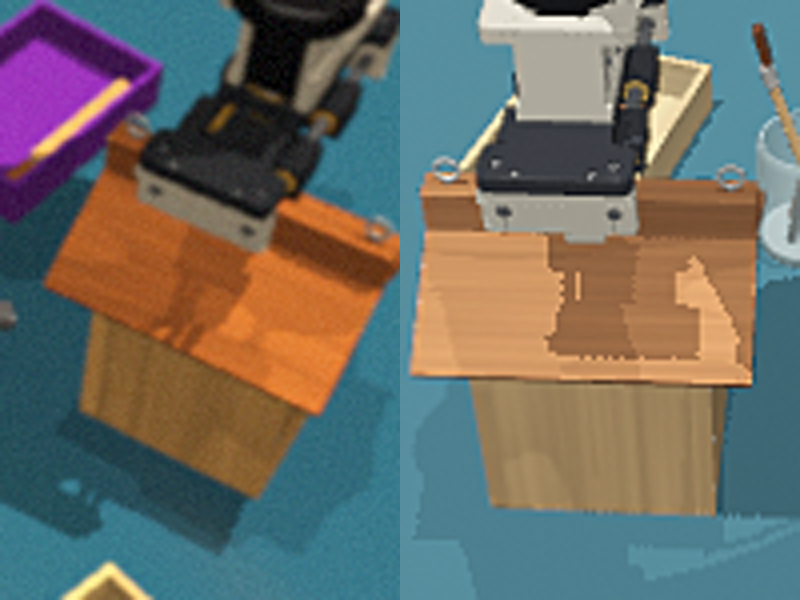

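Both views show the roof square over the house with even overhang. The eaves are at (44,285)–(318,414) in the scene half and (12,375)–(352,384) in the side half, within about 1 mm of the prediction. One last lowering of about 8.5 mm remains.

Request:
{"method": "play_rows", "body": {"rows": [[[1,0,0,0.002,0],[1,0,0,0.005,0],[1,0,0,0.009,0],[1,0,0,0.013,0],[1,0,0,0.016,0],[1,0,0,0.017,0],[1,0,0,0.017,0],[1,0,0,0.017,0]]]}}

```text
time_s: 20.6
tcp_pos: [0.5408, 0.26, 0.1862]
eef_rot: [180.0, 0.0, 19.0]
contact_force: [-0.6, -1.2, -3.2]
gripper_width: 0.0198
gripper_force: 45.0
```

Request:
{"method": "play_rows", "body": {"rows": [[[1,0,0,0,0],[1,0,0,0,0],[1,0,0,0,0],[1,0,0,0,0],[1,0,0,0,0],[1,0,0,0,0],[1,0,0,0,0],[1,0,0,0,0]]]}}

```text
time_s: 21.27
tcp_pos: [0.5408, 0.26, 0.1863]
eef_rot: [-180.0, -0.0, 19.0]
contact_force: [-1.1, 0.9, -2.1]
gripper_width: 0.0196
gripper_force: 45.0
```

```bash
python3 - <<'E'
from h import *
s=r.get_state();p=s['tcp_pos'];print(p,s['eef_rot'],s['contact_force'],s['gripper_width'])
if abs(p[2]-.1865)<.0015 and np.hypot(p[0]-.541,p[1]-.26)<.0015: print(r.close_job())
E
```

```text
[0.54076199 0.2600297  0.18625423] [-1.79998123e+02 -3.46520784e-04  1.90021163e+01] [-1.13567619  0.88103627 -2.0640478 ] 0.019557021747695327
the job is handed in; nothing more can be done
None
```

The stick is in the large pale offcut tray, and the arm is holding the roof level, square and centred about 15 mm above the house; I handed the job in at about 21 s.

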